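# Pack the slide boxes in the filing tray with its sliding follower

## Robot

A 6-joint arm with a two-finger parallel gripper is mounted at the origin on the work surface. World frame = base frame: x ahead of the robot, y to its left, z up, the work surface at z = 0. Lengths are in m, angles in rad, forces in N, time in s.
With the tool pointing down it reaches from about 0.275 to 0.825 m from the base axis. Payload 5.2 kg.
Tool frame: the origin (TCP) lies on the centre line of the jaws, within the pads' length; the fingertips stand 8 mm ahead of it and the grasp point (between the pads) lies 11 mm behind it; z points along the fingers, y is the line along which they close (so a half turn about z gives the same grasp; the last joint's range is limited). The gripper opens to 93 mm and grips with 3 to 60 N. Pads are 15 mm wide; open, the fingers measure 128 mm over their backs; the gripper's body (75 mm by 188 mm) begins 65 mm behind the grasp point.
Start: joints at [-1.518, 0.259, 1.535, -0, 1.348, -0.203], TCP at [0.139, -0.532, 0.227] pointing down, gripper open.
Joint ranges: [-3.14, 3.14], [-0.91, 2.08], [0.19, 2.58], [-1.22, 4.36], [0.22, 2.71], [-3.12, 3.12]. Speed limits (rad/s): [2.57, 2.57, 3.14, 3.14, 3.14, 3.14].

## Interface

Orientations are given as [roll, pitch, yaw] about the fixed x, y, z axes, in that order (R = Rz(yaw) Ry(pitch) Rx(roll)).
In Python, from station import robot, eyes, job_done gives the robot as it stands. The module is installed in compiled form; this text tells all that it offers.
- The arm moves only by the shell command python3 -m crank 'ROWS' [FORCE]. ROWS is JSON, a list that holds one entry, the list of rows, each a list of 5 numbers: the shift along the tool's x, y, z as a fraction of full scale, then the turn about the tool's z as a fraction of full scale, then the closure, from -1 (fully open) to 1 (shut). A call has 1 to 10 rows; each row is the pose to reach, as a shift and turn from the pose commanded when the call began, along the tool's axes at that moment, turning the shorter way round; what a row does not reach only later rows make up. Full scale, the value 1, is 0.25 m for a shift and 2 pi rad for a turn. A row lasts 1/12 s, in which the tool goes at most 41.7 mm and 7.16 degrees, less where a joint would pass 70% of its speed; a pose out of reach is approached as far as the arm can. A call with a number of a shift or a turn outside -1 to 1 is refused whole. A call with a gripper value outside its range is refused whole. The fingers move at their own pace and stop on an object; FORCE is the grip in N (left out, the last holds). Time passes only in rows, so rows that repeat a pose let the fingers close. It gives the time, the measured TCP pose, the force, the opening and the grip force at its end, in the units of the state.
- robot.observe(): the state, without advancing time (a new reading comes with each control period).
- eyes.camera(name): name is "scene" or "side" or "wrist"; returns the picture (420x560x3 uint8, blue, green, red); there is no depth.
- eyes.camera_model(name): a dict with "intrinsics" (3x3 intrinsics, pixels), "rvec" (rotation vector, rad) and "tvec" (3), from world to camera coordinates, as OpenCV has them. Camera axes: x right, y down, z forward; pixel columns grow to the right and rows downward; lengths in m; the calibration is good to about 2 mm. A picture is of the moment at which its call begins: read the wrist's pose just before it. camera_model takes no time and is no camera call; for the wrist camera it gives the pose at the moment of the call.
- job_done(): hands the job in; it is judged then, once.
The state is a dict: "t": time; "qpos": joint angles; "qd": joint speeds; "joint_efforts": joint torques, N m; "ee_pos": TCP position; "tool_rot": TCP orientation; "wrist_force": force on the tool from outside, world axes, zero at the start; "torque": the same for the moment, N m; "finger_gap": finger opening in m; "grasp_force": force on a finger pad.
Only numpy, scipy, OpenCV 4.12 (cv2) and the standard library are available. Lean on these libraries where they do the work, as an engineer would, in place of code of your own. Each camera call takes 0.05 s, during which the arm holds its last target. There are 200 camera calls.

## Task

Slide the filing tray's follower along its rail by its grip until the three slide boxes stand packed without gaps against the bookend and the follower's sprung plate holds them under light pressure, pushed in about half way, then let go and leave it there. Do not ram the boxes, do not touch them with the gripper, and leave the other things on the bench alone.

Things in the scene. Friction and masses are not known exactly. Their poses are not given: they have to be found in the camera images.
- tray: Fixed grey filing tray, base plate 185 x 470 x 8 mm, flat on the bench. Origin: underside, midway along the tray, on the lane's centre line. y runs along the lane, x across it, away from the robot. Lane: floor 8 mm above the bench, walls (tops at 30 mm) 114 mm apart, at x = -60 and +60 mm. In front of it, at x = -85 mm, runs the follower's rail (40 mm wide, top at 25 mm).
- light_bar (a point): Middle of the lower front edge of the white light bar over the rail (500 mm along tray y; fills tray x -87 to -43 mm, 135 to 200 mm above the bench; end posts 16 mm square at tray x -51, y -242 and +242 mm). It bars the way straight down to the follower's grip: come from the robot's side, tool leaning 30 to 45 degrees from vertical, fingers pointing down and away from the robot (tray +x).
- follower: Grey carriage with an upright grip; slides along tray y from -180 to +100 mm, starts near -180, packs the boxes towards +y. Drags with about 12 N everywhere, stays where it is left. Grip: 24 mm in tray x, 26 mm in tray y, 46 to 100 mm above the bench, on a block 60 x 60 mm (x -37 to +23 mm). Origin: at bench height below the grip's middle; axes as the tray's.
- follower_grip (a point): Point on the axis of the follower's grip, 85 mm above the bench, 15 mm below the grip's top: the place to hold it, fingers closing along tray y.
- plate_rest (a point): Moves with the carriage: where the middle of the pressing plate's face is while its springs are at rest (30 mm to +y and 85 mm to +x of the follower's origin). The aluminium plate (88 mm across, 12 to 74 mm above the bench) is carried in the lane by the follower's arm; it gives by 1 mm per 1.5 N (the loose row alone takes 1 to 4 N to slide), 8 mm at most, then is solid.
- bookend: Fixed steel bookend, 100 mm wide, 85 mm tall, standing in the lane near its +y end; where along the lane varies. Origin: on the lane floor, in the middle of the foot of its flat face; axes as the tray's; the face looks to -y, to the boxes.
- box_a: One of three white slide boxes: 98 mm across the lane, 83 mm tall, 33 to 38 mm thick along the lane (not all alike; which is which is not known), 80 to 130 g. They stand loose on edge in the lane between plate and bookend, in any order, with gaps and a little askew. Origin: centre of the underside; x across the lane, y through the thickness.
- box_b: One of three white slide boxes: 98 mm across the lane, 83 mm tall, 33 to 38 mm thick along the lane (not all alike; which is which is not known), 80 to 130 g. They stand loose on edge in the lane between plate and bookend, in any order, with gaps and a little askew. Origin: centre of the underside; x across the lane, y through the thickness.
- box_c: One of three white slide boxes: 98 mm across the lane, 83 mm tall, 33 to 38 mm thick along the lane (not all alike; which is which is not known), 80 to 130 g. They stand loose on edge in the lane between plate and bookend, in any order, with gaps and a little askew. Origin: centre of the underside; x across the lane, y through the thickness.
- tube_rack: Bystander, not to be disturbed: a red tube rack 85 x 190 x 50 with a few capped tubes (mm). Origin: centre of the underside.
- tip_box: Bystander, not to be disturbed: an open pipette-tip box 85 x 120 x 55 (mm). Origin: centre of the underside.
- pipette: Bystander, not to be disturbed: a hand pipette lying flat, 250 mm long along its x axis, 26 mm wide, 22 mm high. Origin: on the bench about its middle.
- tub: Bystander, not to be disturbed: a white round tub, 110 across, 75 high (mm). Origin: centre of the underside.
- beaker: Bystander, not to be disturbed: a glass beaker, 70 across, 95 high (mm). Origin: centre of the underside.
- reagent: Bystander, not to be disturbed: an amber reagent bottle, 60 across, 130 high (mm). Origin: centre of the underside.
- jar: Bystander, not to be disturbed: a clear jar with white lid, 64 across, 80 high (mm). Origin: centre of the underside.

How it is judged:
By the outcome, as a careful person would: the job done as asked, in the order asked, and still so for the second after the job is handed in, with the robot touching nothing.
It also fails if it takes over 45 s, if anything falls off the work surface, if the arm or the gripper's body presses on something with over 40 N, if the wrist force passes 120 N, or if a joint passes its speed limit or range.

## Working session

There is one attempt and no reset: what is moved stays moved. The work goes in short steps, Python scripts to look and compute and a shell command to move; the robot and the scene stay as the last step left them, time stands still between calls to the robot, and variables do not carry over. Pictures are saved under pics/ and viewed, at most 10 in all, crops included, and the job is handed in when it is done.

```bash
mkdir -p pics; cat > h.py <<'E'
from station import robot, eyes, job_done
import numpy as np, cv2
from scipy.spatial.transform import Rotation as Ro
def cam(n):
    m=eyes.camera_model(n); return np.array(m["intrinsics"],float),Ro.from_rotvec(np.ravel(m["rvec"])).as_matrix(),np.ravel(m["tvec"])
def ray(n,uv):
    K,R,t=cam(n); d=R.T@np.linalg.inv(K)@np.array([uv[0],uv[1],1.]); return -R.T@t,d/np.linalg.norm(d)
def onz(n,uv,z):
    o,d=ray(n,uv); return o+d*(z-o[2])/d[2]
def proj(n,p):
    K,R,t=cam(n); q=K@(R@np.asarray(p,float)+t); return q[:2]/q[2]
def two(a,ua,b,ub):
    o,d=ray(a,ua);p,e=ray(b,ub); s=np.linalg.lstsq(np.c_[d,-e],p-o,rcond=None)[0]
    x,y=o+d*s[0],p+e*s[1]; return (x+y)/2,np.linalg.norm(x-y)
E
python3 - <<'E'
from h import *
for n in("scene","side"):
    cv2.imwrite(f"pics/{n}0.png",cv2.resize(eyes.camera(n),(784,588),interpolation=cv2.INTER_CUBIC))
    o,d=ray(n,(280,210));print(n,o.round(3),d.round(3))
s=robot.observe();print(s)
E
```

```text
scene [ 1.189 -0.374  0.717] [-0.644  0.38  -0.664]
side [0.264 0.975 0.702] [ 0.214 -0.838 -0.502]
{'t': 0.1, 'qpos': array([-1.51783908e+00,  2.59258461e-01,  1.53593680e+00,  4.63388724e-06,
        1.34800628e+00, -2.02808400e-01]), 'qd': array([-0.00044992, -0.00097307, -0.00297242, -0.0020104 , -0.00236575,
       -0.00023398]), 'joint_efforts': array([ 2.23215080e-03, -4.38213050e+01, -2.84642100e+01,  7.21203466e-02,
        3.62431782e-02, -5.58450643e-05]), 'ee_pos': array([ 0.13913718, -0.53163003,  0.22592189]), 'tool_rot': array([-3.14001765e+00, -3.28488525e-04,  2.55764360e-01]), 'wrist_force': array([ 1.32152657, -0.18392023,  0.15532152]), 'torque': array([-0.01690732, -0.02803326,  0.0394307 ]), 'grasp_force': 0.0, 'finger_gap': 0.09304369098088107}
```

View pics/scene0.png

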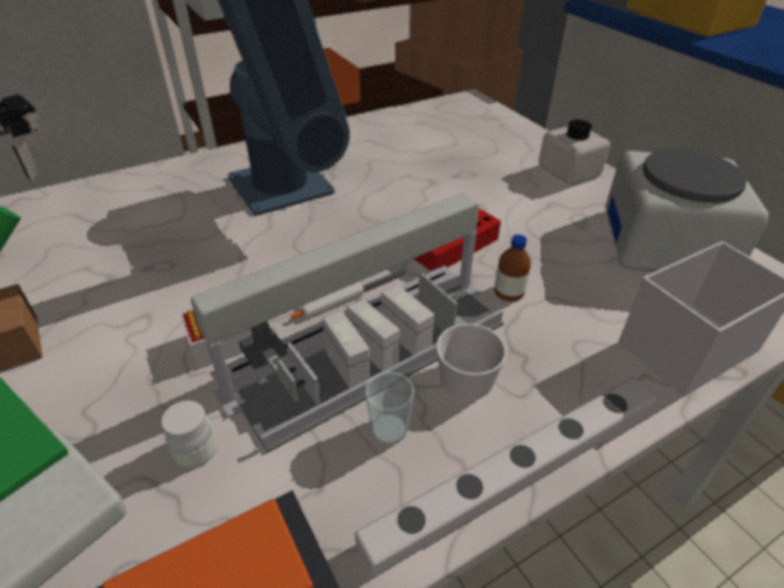

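View pics/side0.png

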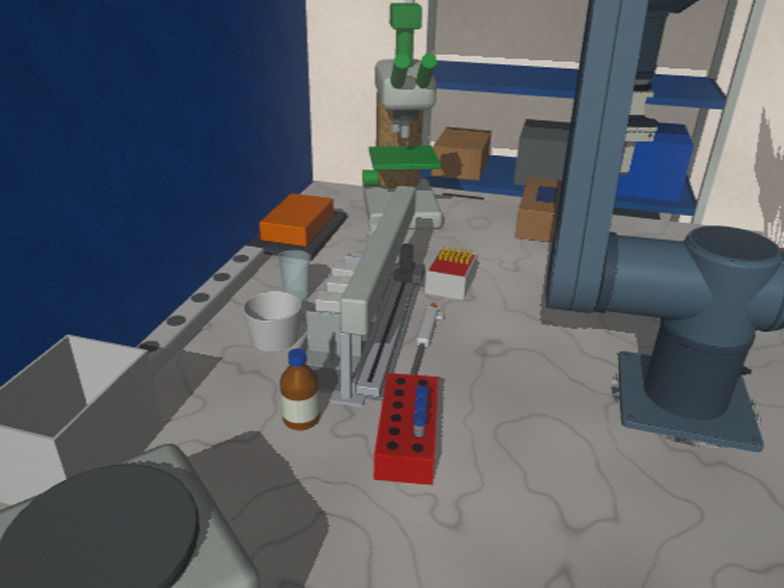

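Scene: follower grip at about (265,340), plate at (300,370), boxes at (345,335), (375,325) and (408,310), bookend at (437,300), and the bar in front of the grip. Side: grip at (406,258), tip box at (452,272), pipette at (428,325). I'll zoom in for measuring.

```bash
python3 - <<'E'
from h import *
a=eyes.camera("scene")[130:322,130:380]; b=eyes.camera("side")[125:300,215:335]
cv2.imwrite("pics/sc1.png",cv2.resize(a,None,fx=3.1,fy=3.1,interpolation=cv2.INTER_CUBIC))
cv2.imwrite("pics/si1.png",cv2.resize(b,None,fx=3.4,fy=3.4,interpolation=cv2.INTER_CUBIC))
E
```

```text
(no output)
```

View pics/sc1.png

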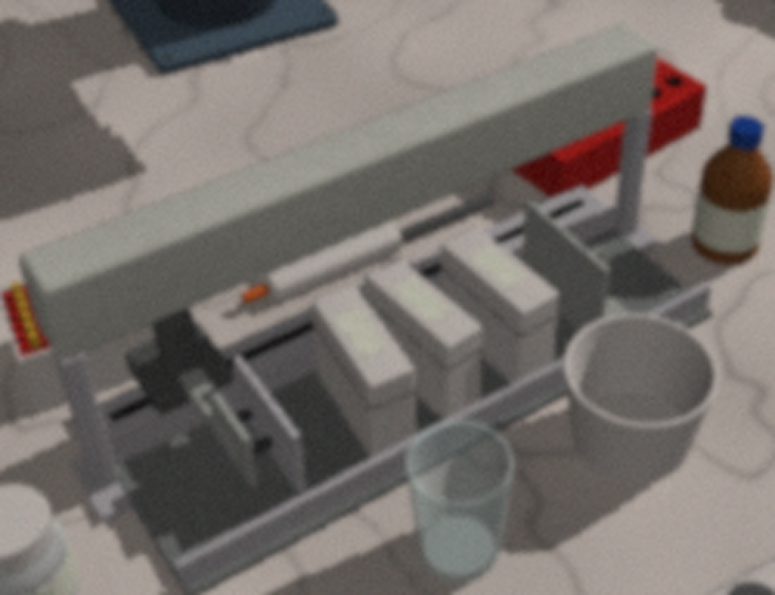

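View pics/si1.png

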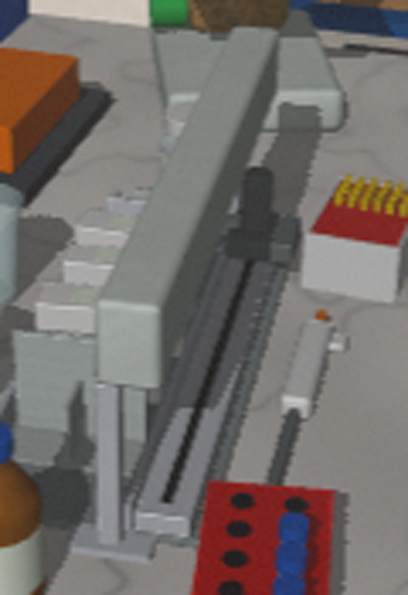

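```bash
cat > fit.py <<'E'
from h import *
from scipy.optimize import least_squares
S=lambda u,v:("scene",(u/3.1+130,v/3.1+130)); D=lambda u,v:("side",(u/3.4+215,v/3.4+125))
obs=[(S(55,300),(-.043,-.25,.2)),(S(58,357),(-.043,-.25,.135)),(S(22,262),(-.087,-.25,.2)),(S(655,52),(-.043,.25,.2)),(S(650,108),(-.043,.25,.135)),
(D(100,305),(-.043,.25,.2)),(D(162,305),(-.087,.25,.2)),(D(103,385),(-.043,.25,.135)),(D(160,388),(-.087,.25,.135))]
def W(p,q):
    c,s=np.cos(p[2]),np.sin(p[2]); return np.array([p[0]+c*q[0]-s*q[1],p[1]+s*q[0]+c*q[1],q[2]])
f=lambda p:np.concatenate([proj(n,W(p,q))-uv for (n,uv),q in obs])
r=least_squares(f,[.5,0,0],loss="soft_l1"); P=r.x
def T(w):
    c,s=np.cos(P[2]),np.sin(P[2]); d=w[:2]-P[:2]; return np.array([c*d[0]+s*d[1],-s*d[0]+c*d[1],w[2]])
if __name__=="__main__":
    print("tray",P.round(4)); print(f(P).reshape(-1,2).round(1).tolist())
    for nm,(n,uv),z in [("grip top mid",D(258,172),.1),("plate top L",S(237,357),.074),("plate top R",S(300,437),.074),
     ("A tl",S(318,303),.091),("A tfl",S(372,390),.091),("A tfr",S(413,375),.091),("B tfl",S(443,350),.091),("B tfr",S(480,330),.091),("B back l",S(370,275),.091),
     ("C tfl",S(520,315),.091),("C tfr",S(555,292),.091),("C back l",S(443,248),.091),("book tl",S(527,207),.093),("book tr",S(605,272),.093),
     ("tip near",D(313,232),.055),("tip",D(398,243),.055)]:
        w=onz(n,uv,z); print(nm,w.round(3),T(w).round(3))
E
python3 fit.py
```

```text
tray [ 0.6194 -0.067   0.1115]
[[-3.7, 0.1], [2.4, 5.6], [-2.0, -0.6], [0.5, -4.2], [-0.7, -0.2], [-1.7, -0.9], [0.4, 1.1], [-2.1, 1.0], [0.8, 2.3]]
grip top mid [ 0.542 -0.235  0.1  ] [-0.096 -0.158  0.1  ]
plate top L [ 0.587 -0.205  0.074] [-0.048 -0.133  0.074]
plate top R [ 0.676 -0.196  0.074] [ 0.041 -0.135  0.074]
A tl [ 0.582 -0.138  0.091] [-0.045 -0.066  0.091]
A tfl [ 0.676 -0.142  0.091] [ 0.048 -0.081  0.091]
A tfr [ 0.678 -0.112  0.091] [ 0.053 -0.051  0.091]
B tfl [ 0.667 -0.082  0.091] [ 0.046 -0.021  0.091]
B tfr [ 0.663 -0.05   0.091] [0.046 0.012 0.091]
B back l [ 0.574 -0.092  0.091] [-0.048 -0.02   0.091]
C tfl [ 0.665 -0.017  0.091] [0.051 0.044 0.091]
C tfr [0.657 0.018 0.091] [0.047 0.08  0.091]
C back l [ 0.574 -0.03   0.091] [-0.041  0.042  0.091]
book tl [0.566 0.051 0.093] [-0.04   0.123  0.093]
book tr [0.659 0.061 0.093] [0.054 0.123 0.093]
tip near [ 0.488 -0.224  0.055] [-0.148 -0.142  0.055]
tip [ 0.414 -0.226  0.055] [-0.222 -0.136  0.055]
```

The moves only offer tool shifts and a turn about z, so I first need to find out how to get the lean. I'll go up to free space in front of the robot and test how out-of-reach targets behave.

```bash
python3 -m crank '[[[0,0,-0.3,0,-1],[0.2,-0.2,-0.6,0,-1],[0.99,-0.94,-0.88,0.023,-1],[0.99,-0.94,-0.88,0.023,-1],[0.99,-0.94,-0.88,0.023,-1],[0.99,-0.94,-0.88,0.023,-1],[0.99,-0.94,-0.88,0.023,-1],[0.99,-0.94,-0.88,0.023,-1],[0.99,-0.94,-0.88,0.023,-1],[0.99,-0.94,-0.88,0.023,-1]]]'; python3 -c "
from h import *
s=robot.observe();print(s['t'],s['qpos'].round(3))"
```

```text
t: 1.03
ee_pos: [0.3118, -0.2526, 0.441]
tool_rot: [3.141, -0.0, 0.111]
wrist_force: [2.3, -0.9, 0.3]
finger_gap: 0.0927
grasp_force: 0.0
1.0333 [-0.961 -0.079  1.404  0.     1.817  0.499]
```

```bash
python3 -m crank '[[[0.9,-1,0,0,-1],[0.9,-1,0,0,-1],[0.9,-1,0,0,-1],[0.9,-1,0,0,-1],[0.9,-1,0,0,-1],[0.9,-1,0,0,-1],[0.9,-1,0,0,-1],[0.9,-1,0,0,-1],[0.9,-1,0,0,-1]]]'; python3 -m crank '[[[1,0,-0.6,0,-1],[1,0,-0.6,0,-1],[1,0,-0.6,0,-1],[1,0,-0.6,0,-1],[1,0,-0.6,0,-1],[1,0,-0.6,0,-1],[1,0,-0.6,0,-1],[1,0,-0.6,0,-1]]]'; python3 -c "
from h import *
s=robot.observe();print(s['t'],s['qpos'].round(3))"
```

```text
t: 1.78
ee_pos: [0.5096, 0.0244, 0.4387]
tool_rot: [-3.138, 0.001, 0.118]
wrist_force: [-1.2, -0.7, -0.7]
finger_gap: 0.0931
grasp_force: 0.0
t: 2.45
ee_pos: [0.6951, 0.0414, 0.5291]
tool_rot: [3.142, -0.022, 0.111]
wrist_force: [0.0, 0.7, 0.5]
finger_gap: 0.0932
grasp_force: 0.0
2.45 [-0.103  0.647  0.192  0.006  2.281  1.361]
```

```bash
python3 -m crank '[[[1,0,0,0,-1],[1,0,0,0,-1],[1,0,0,0,-1],[1,0,0,0,-1],[1,0,0,0,-1],[1,0,0,0,-1]]]'; python3 -c "
from h import *
s=robot.observe();print(s['t'],s['qpos'].round(3))"
```

```text
t: 2.95
ee_pos: [0.7745, 0.0552, 0.4548]
tool_rot: [3.139, -0.062, 0.111]
wrist_force: [-0.0, -0.3, -0.3]
finger_gap: 0.0929
grasp_force: 0.0
2.95 [-0.076  0.755  0.187  0.01   2.138  1.389]
```

```bash
python3 -m crank '[[[-0.95,-0.5,-1,0,-1],[-0.95,-0.5,-1,0,-1],[-0.95,-0.5,-1,0,-1],[-0.95,-0.5,-1,0,-1],[-0.95,-0.5,-1,0,-1],[-0.95,-0.5,-1,0,-1],[-0.95,-0.5,-1,0,-1],[-0.95,-0.5,-1,0,-1],[-0.95,-0.5,-1,0,-1],[-0.95,-0.5,-1,0,-1]]]'; python3 -c "
from h import *
s=robot.observe();print(s['t'],s['qpos'].round(3))"
```

```text
t: 3.78
ee_pos: [0.4964, 0.1516, 0.6857]
tool_rot: [3.14, -0.075, 0.114]
wrist_force: [-1.1, -0.6, 1.0]
finger_gap: 0.093
grasp_force: 0.0
3.7833 [8.100e-02 3.830e-01 1.870e-01 1.000e-03 2.497e+00 1.538e+00]
```

```bash
python3 -m crank '[[[-0.7,-0.15,-0.6,0,-1],[-0.7,-0.15,-0.6,0,-1],[-0.7,-0.15,-0.6,0,-1],[-0.7,-0.15,-0.6,0,-1],[-0.7,-0.15,-0.6,0,-1],[-0.7,-0.15,-0.6,0,-1],[-0.7,-0.15,-0.6,0,-1],[-0.7,-0.15,-0.6,0,-1],[-0.7,-0.15,-0.6,0,-1]]]'; python3 -c "
from h import *
s=robot.observe();print(s['t'],s['qpos'].round(3))"
```

```text
t: 4.53
ee_pos: [0.3024, 0.1593, 0.7697]
tool_rot: [-3.138, -0.084, 0.111]
wrist_force: [0.4, 0.7, -0.6]
finger_gap: 0.0931
grasp_force: 0.0
4.5333 [0.155 0.167 0.187 0.    2.703 1.614]
```

```bash
python3 -m crank '[[[-0.8,0,-0.6,0,-1],[-0.8,0,-0.6,0,-1],[-0.8,0,-0.6,0,-1],[-0.8,0,-0.6,0,-1],[-0.8,0,-0.6,0,-1],[-0.8,0,-0.6,0,-1],[-0.8,0,-0.6,0,-1],[-0.8,0,-0.6,0,-1],[-0.8,0,-0.6,0,-1]]]'; python3 -c "
from h import *
s=robot.observe();print(s['t'],s['qpos'].round(3))"
```

```text
t: 5.28
ee_pos: [0.2047, 0.219, 0.7896]
tool_rot: [-3.132, -0.151, 0.111]
wrist_force: [-0.3, 0.2, 0.4]
finger_gap: 0.0929
grasp_force: 0.0
5.2833 [ 0.502  0.102  0.187 -0.115  2.707  1.853]
```

```bash
python3 -m crank '[[[0.1,0.32,-1,0,-1],[0.1,0.32,-1,0,-1],[0.1,0.32,-1,0,-1],[0.1,0.32,-1,0,-1],[0.1,0.32,-1,0,-1],[0.1,0.32,-1,0,-1],[0.1,0.32,-1,0,-1]]]'; python3 -c "
from h import *
s=robot.observe();print(s['t'],s['qpos'].round(3))"
```

```text
t: 5.87
ee_pos: [0.2204, 0.1712, 0.8016]
tool_rot: [-3.13, -0.19, 0.11]
wrist_force: [0.5, -0.6, 0.4]
finger_gap: 0.0929
grasp_force: 0.0
5.8667 [ 0.281  0.057  0.187 -0.049  2.707  1.694]
```

```bash
python3 -m crank '[[[-0.6,0.35,-1,0,-1],[-0.6,0.35,-1,0,-1],[-0.6,0.35,-1,0,-1],[-0.6,0.35,-1,0,-1],[-0.6,0.35,-1,0,-1],[-0.6,0.35,-1,0,-1],[-0.6,0.35,-1,0,-1],[-0.6,0.35,-1,0,-1],[-0.6,0.35,-1,0,-1],[-0.6,0.35,-1,0,-1]]]'; python3 -c "
from h import *
s=robot.observe();print(s['t'],s['qpos'].round(3))"
```

```text
t: 6.7
ee_pos: [0.146, 0.1808, 0.8166]
tool_rot: [-3.131, -0.258, 0.11]
wrist_force: [0.3, -0.6, -0.7]
finger_gap: 0.0932
grasp_force: 0.0
6.7 [ 5.690e-01 -2.000e-03  1.870e-01 -2.490e-01  2.708e+00  1.790e+00]
```

```bash
python3 -m crank '[[[-0.8,0.4,-1,0,-1],[-0.8,0.4,-1,0,-1],[-0.8,0.4,-1,0,-1],[-0.8,0.4,-1,0,-1],[-0.8,0.4,-1,0,-1],[-0.8,0.4,-1,0,-1],[-0.8,0.4,-1,0,-1],[-0.8,0.4,-1,0,-1],[-0.8,0.4,-1,0,-1],[-0.8,0.4,-1,0,-1]]]'; python3 -c "
from h import *
s=robot.observe();print(s['t'],s['qpos'].round(3))"
```

```text
t: 7.53
ee_pos: [0.029, 0.1657, 0.8275]
tool_rot: [-3.099, -0.336, 0.109]
wrist_force: [0.3, -0.4, 0.3]
finger_gap: 0.0931
grasp_force: 0.0
7.5333 [ 1.384 -0.021  0.188 -0.803  2.708  2.062]
```

```bash
python3 -m crank '[[[0.6,0.3,-0.9,0,-1],[0.6,0.3,-0.9,0,-1],[0.6,0.3,-0.9,0,-1],[0.6,0.3,-0.9,0,-1],[0.6,0.3,-0.9,0,-1],[0.6,0.3,-0.9,0,-1],[0.6,0.3,-0.9,0,-1],[0.6,0.3,-0.9,0,-1]]]'; python3 -c "
from h import *
s=robot.observe();print(s['t'],s['qpos'].round(3))"
```

```text
t: 8.2
ee_pos: [0.0831, 0.134, 0.8378]
tool_rot: [-3.103, -0.364, 0.104]
wrist_force: [0.7, -0.1, 0.5]
finger_gap: 0.0931
grasp_force: 0.0
8.2 [ 0.649 -0.114  0.188 -0.367  2.708  1.746]
```

```bash
python3 -m crank '[[[-0.3,0.25,-1,0,-1],[-0.3,0.25,-1,0,-1],[-0.3,0.25,-1,0,-1],[-0.3,0.25,-1,0,-1],[-0.3,0.25,-1,0,-1],[-0.3,0.25,-1,0,-1],[-0.3,0.25,-1,0,-1],[-0.3,0.25,-1,0,-1],[-0.3,0.25,-1,0,-1],[-0.3,0.25,-1,0,-1]]]'; python3 -c "
from h import *
s=robot.observe();print(s['t'],s['qpos'].round(3))"
```

```text
t: 9.03
ee_pos: [0.0239, 0.0814, 0.8421]
tool_rot: [-3.089, -0.402, 0.105]
wrist_force: [-0.7, -0.3, 0.6]
finger_gap: 0.0928
grasp_force: 0.0
9.0333 [ 1.626 -0.09   0.188 -1.174  2.708  1.926]
```

```bash
python3 -m crank '[[[1,-0.2,-1,0,-1],[1,-0.2,-1,0,-1],[1,-0.2,-1,0,-1],[1,-0.2,-1,0,-1],[1,-0.2,-1,0,-1],[1,-0.2,-1,0,-1],[1,-0.2,-1,0,-1],[1,-0.2,-1,0,-1],[1,-0.2,-1,0,-1],[1,-0.2,-1,0,-1]]]'; python3 -c "
from h import *
s=robot.observe();print(s['t'],s['qpos'].round(3))"
```

```text
t: 9.87
ee_pos: [0.0815, 0.1281, 0.8449]
tool_rot: [-3.092, -0.414, 0.099]
wrist_force: [-0.3, -0.2, 0.0]
finger_gap: 0.0928
grasp_force: 0.0
9.8667 [ 0.351 -0.171  0.188 -0.123  2.708  1.689]
```

```bash
python3 -m crank '[[[-0.1,-0.05,-1,0,-1],[-0.1,-0.05,-1,0,-1],[-0.1,-0.05,-1,0,-1],[-0.1,-0.05,-1,0,-1],[-0.1,-0.05,-1,0,-1],[-0.1,-0.05,-1,0,-1],[-0.1,-0.05,-1,0,-1],[-0.1,-0.05,-1,0,-1],[-0.1,-0.05,-1,0,-1],[-0.1,-0.05,-1,0,-1]]]'; python3 -c "
from h import *
s=robot.observe();print(s['t'],s['qpos'].round(3))"
```

```text
t: 10.7
ee_pos: [0.0388, 0.0854, 0.8469]
tool_rot: [-3.08, -0.429, 0.102]
wrist_force: [-0.9, -0.1, 0.9]
finger_gap: 0.0929
grasp_force: 0.0
10.7 [ 0.81  -0.187  0.188 -0.559  2.708  1.706]
```

```bash
python3 -m crank '[[[0.95,-0.1,0.6,0,-1],[0.95,-0.1,0.6,0,-1],[0.95,-0.1,0.6,0,-1],[0.95,-0.1,0.6,0,-1],[0.95,-0.1,0.6,0,-1],[0.95,-0.1,0.6,0,-1],[0.95,-0.1,0.6,0,-1],[0.95,-0.1,0.6,0,-1]]]'; python3 -m crank '[[[1,-0.1,0.6,0,-1],[1,-0.1,0.6,0,-1],[1,-0.1,0.6,0,-1],[1,-0.1,0.6,0,-1],[1,-0.1,0.6,0,-1],[1,-0.1,0.6,0,-1],[1,-0.1,0.6,0,-1],[1,-0.1,0.6,0,-1],[1,-0.1,0.6,0,-1],[1,-0.1,0.6,0,-1]]]';python3 -c "
from h import *
s=robot.observe();print(s['t'],s['qpos'].round(3))"
```

```text
t: 11.37
ee_pos: [0.2437, 0.1431, 0.82]
tool_rot: [-3.079, -0.431, 0.088]
wrist_force: [0.7, -0.9, 0.3]
finger_gap: 0.0928
grasp_force: 0.0
t: 12.2
ee_pos: [0.5163, 0.2061, 0.7682]
tool_rot: [-3.075, -0.444, 0.101]
wrist_force: [-1.0, 0.2, 0.0]
finger_gap: 0.0933
grasp_force: 0.0
12.2 [0.149 0.272 0.187 0.059 2.235 1.65 ]
```

```bash
python3 -m crank '[[[1,0,0,0,-1],[1,0,0,0,-1],[1,0,0,0,-1],[1,0,0,0,-1],[1,0,0,0,-1],[1,0,0,0,-1],[1,0,0,0,-1],[1,0,0,0,-1],[1,0,0,0,-1],[1,0,0,0,-1]]]';python3 -c "
from h import *
s=robot.observe();print(s['t'],s['qpos'].round(3))"
```

```text
t: 13.03
ee_pos: [0.6378, 0.1995, 0.7211]
tool_rot: [-3.068, -0.48, 0.099]
wrist_force: [-0.5, 0.3, 0.4]
finger_gap: 0.0931
grasp_force: 0.0
13.0333 [0.095 0.393 0.187 0.087 2.079 1.61 ]
```

```bash
python3 -m crank '[[[1,0,-0.3,0,-1],[1,0,-0.3,0,-1],[1,0,-0.3,0,-1],[1,0,-0.3,0,-1],[1,0,-0.3,0,-1],[1,0,-0.3,0,-1],[1,0,-0.3,0,-1],[1,0,-0.3,0,-1],[1,0,-0.3,0,-1],[1,0,-0.3,0,-1]]]'; python3 -m crank '[[[1,0,-0.3,0,-1],[1,0,-0.3,0,-1],[1,0,-0.3,0,-1],[1,0,-0.3,0,-1],[1,0,-0.3,0,-1],[1,0,-0.3,0,-1],[1,0,-0.3,0,-1],[1,0,-0.3,0,-1],[1,0,-0.3,0,-1],[1,0,-0.3,0,-1]]]';python3 -c "
from h import *
s=robot.observe();print(s['t'],s['qpos'].round(3))"
```

```text
t: 13.87
ee_pos: [0.6894, 0.1814, 0.706]
tool_rot: [-3.061, -0.516, 0.096]
wrist_force: [-0.6, -0.1, 0.0]
finger_gap: 0.0927
grasp_force: 0.0
t: 14.7
ee_pos: [0.7276, 0.1655, 0.6978]
tool_rot: [-3.055, -0.553, 0.092]
wrist_force: [-0.1, 0.1, 0.6]
finger_gap: 0.0928
grasp_force: 0.0
14.7 [0.012 0.463 0.188 0.138 1.942 1.552]
```

```bash
python3 -m crank '[[[1,-0.5,-0.3,0,-1],[1,-0.5,-0.3,0,-1],[1,-0.5,-0.3,0,-1],[1,-0.5,-0.3,0,-1],[1,-0.5,-0.3,0,-1],[1,-0.5,-0.3,0,-1],[1,-0.5,-0.3,0,-1],[1,-0.5,-0.3,0,-1],[1,-0.5,-0.3,0,-1],[1,-0.5,-0.3,0,-1]]]';python3 - <<'E'
from fit import *
s=robot.observe();print(s['t'],s['qpos'].round(3))
R=Ro.from_euler("xyz",s['tool_rot']).as_matrix();print(R.round(3))
ty=np.array([-np.sin(P[2]),np.cos(P[2]),0]);v=R.T@ty;print("ty in tool",v.round(3),"turn",np.arctan2(-v[0],v[1]),np.arctan2(v[0],-v[1]))
E
```

```text
t: 15.53
ee_pos: [0.7363, 0.2362, 0.6936]
tool_rot: [-3.046, -0.59, 0.088]
wrist_force: [-0.2, 0.4, -0.6]
finger_gap: 0.0928
grasp_force: 0.0
15.5333 [0.134 0.484 0.188 0.074 1.875 1.631]
[[ 0.828  0.14   0.543]
 [ 0.073 -0.987  0.144]
 [ 0.557 -0.079 -0.827]]
ty in tool [-0.02  -0.996  0.083] turn 3.121929194088475 -0.019663459501318304
```

```bash
python3 -m crank '[[[1,-0.1,-0.3,0,-1],[1,-0.1,-0.3,0,-1],[1,-0.1,-0.3,0,-1],[1,-0.1,-0.3,0,-1],[1,-0.1,-0.3,0,-1],[1,-0.1,-0.3,0,-1],[1,-0.1,-0.3,0,-1],[1,-0.1,-0.3,0,-1],[1,-0.1,-0.3,0,-1],[1,-0.1,-0.3,0,-1]]]'; python3 -m crank '[[[1,-0.1,-0.3,0,-1],[1,-0.1,-0.3,0,-1],[1,-0.1,-0.3,0,-1],[1,-0.1,-0.3,0,-1],[1,-0.1,-0.3,0,-1],[1,-0.1,-0.3,0,-1],[1,-0.1,-0.3,0,-1],[1,-0.1,-0.3,0,-1],[1,-0.1,-0.3,0,-1]]]';cat > go.py <<'E'
from fit import *
s=robot.observe();print(s['t'],s['qpos'].round(3))
R=Ro.from_euler("xyz",s['tool_rot']).as_matrix();print(R.round(3))
c,sn=np.cos(P[2]),np.sin(P[2]);ty=np.array([-sn,c,0]);v=R.T@ty;print("ty in tool",v.round(3),"turn",np.arctan2(v[0],-v[1]))
def rel(fy,back,fx=-.085,z=.085):
    g=W(P,(fx,fy,z))+R[:,2]*(.011-back); d=R.T@(g-s['ee_pos']); print("grip TCP target",g.round(4),"shift mm",(d*1000).round(1),"frac",(d/.25).round(3))
E
python3 - <<'E'
from go import *
rel(-.163,.17)
E
```

```text
t: 16.37
ee_pos: [0.7556, 0.226, 0.699]
tool_rot: [-3.036, -0.628, 0.083]
wrist_force: [-1.0, -0.5, 0.2]
finger_gap: 0.0927
grasp_force: 0.0
t: 17.12
ee_pos: [0.7675, 0.2171, 0.7092]
tool_rot: [-3.027, -0.667, 0.078]
wrist_force: [0.3, 0.1, 1.1]
finger_gap: 0.093
grasp_force: 0.0
17.1167 [0.087 0.486 0.188 0.112 1.798 1.603]
[[ 0.783  0.148  0.604]
 [ 0.061 -0.985  0.162]
 [ 0.619 -0.09  -0.781]]
ty in tool [-0.026 -0.995  0.093] turn -0.02641370343579606
grip TCP target [ 0.4571 -0.2642  0.2091] shift mm [-582.   473.   125.1] frac [-2.328  1.892  0.501]
```

```bash
python3 -m crank '[[[-1,0.8,0,-0.004,-1],[-1,0.8,0,-0.004,-1],[-1,0.8,0,-0.004,-1],[-1,0.8,0,-0.004,-1],[-1,0.8,0,-0.004,-1],[-1,0.8,0,-0.004,-1],[-1,0.8,0,-0.004,-1],[-1,0.8,0,-0.004,-1]]]' ; python3 -m crank '[[[-1,0.8,0,0,-1],[-1,0.8,0,0,-1],[-1,0.8,0,0,-1],[-1,0.8,0,0,-1],[-1,0.8,0,0,-1],[-1,0.8,0,0,-1],[-1,0.8,0,0,-1],[-1,0.8,0,0,-1],[-1,0.8,0,0,-1]]]'
python3 - <<'E'
from go import *
rel(-.163,.17)
cv2.imwrite("pics/w1.png",cv2.resize(eyes.camera("wrist"),(784,588),interpolation=cv2.INTER_CUBIC))
cv2.imwrite("pics/s2.png",eyes.camera("side"))
print([proj("wrist",W(P,q)).round(0).tolist() for q in[(-.085,-.163,.1),(-.087,-.25,.135),(-.087,.25,.135)]])
E
```

```text
t: 17.78
ee_pos: [0.6084, 0.0154, 0.545]
tool_rot: [-3.048, -0.671, 0.111]
wrist_force: [-0.1, -1.5, 0.0]
finger_gap: 0.0931
grasp_force: 0.0
t: 18.53
ee_pos: [0.4461, -0.2052, 0.3721]
tool_rot: [-3.042, -0.666, 0.101]
wrist_force: [0.5, -0.2, 0.4]
finger_gap: 0.0931
grasp_force: 0.0
18.5333 [-1.174 -0.165  1.82   0.674  1.421  0.179]
[[ 0.782  0.161  0.602]
 [ 0.079 -0.984  0.161]
 [ 0.618 -0.079 -0.782]]
ty in tool [-0.009 -0.996  0.093] turn -0.008650822729202536
grip TCP target [ 0.4574 -0.2641  0.2094] shift mm [-96.4  72.6 124.6] frac [-0.385  0.29   0.499]
[[337.0, 241.0], [415.0, 236.0], [15.0, 225.0]]
```

View pics/w1.png

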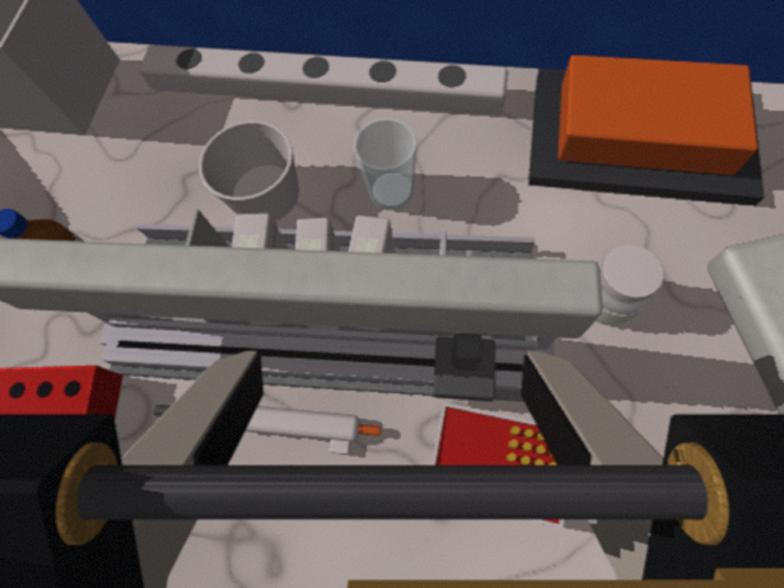

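The wrist view shows the grip's top at about (467,343), the bar's lower right corner at (597,332), and the rail slot from (120,343) to (435,358). I'll refine the grip and the yaw from these.

```bash
python3 - <<'E'
from go import *
for nm,u,z in[("grip",(467,342),.1),("barR",(597,332),.135),("slotL",(120,343),.025),("slotR",(435,357),.025),("rail+yL",(103,330),.025),("wall top end R",(533,240),.03),("wall top L",(142,231),.03),("tip tl",(445,408),.055)]:
    w=onz("wrist",(u[0]/1.4,u[1]/1.4),z);print(nm,w.round(4),T(w).round(4))
E
```

```text
18.6333 [-1.168 -0.168  1.816  0.676  1.422  0.184]
[[ 0.78   0.164  0.604]
 [ 0.083 -0.983  0.161]
 [ 0.621 -0.076 -0.78 ]]
ty in tool [-0.005 -0.996  0.093] turn -0.004625336048750593
grip [ 0.5484 -0.2341  0.1   ] [-0.0892 -0.1582  0.1   ]
barR [ 0.5617 -0.3376  0.135 ] [-0.0875 -0.2625  0.135 ]
slotL [0.5149 0.1442 0.025 ] [-0.0804  0.2215  0.025 ]
slotR [ 0.5498 -0.205   0.025 ] [-0.0846 -0.1293  0.025 ]
rail+yL [0.5266 0.1697 0.025 ] [-0.0659  0.2456  0.025 ]
wall top end R [ 0.6979 -0.2957  0.03  ] [ 0.0525 -0.236   0.03  ]
wall top L [0.6522 0.165  0.03  ] [0.0584 0.2269 0.03  ]
tip tl [ 0.494 -0.222  0.055] [-0.1419 -0.14    0.055 ]
```

```bash
cat > go2.py <<'E'
from h import *
s=robot.observe();R=Ro.from_euler("xyz",s['tool_rot']).as_matrix();e=s['ee_pos']
ty=np.array([-np.sin(.1),np.cos(.1),0]);tx=np.array([np.cos(.1),np.sin(.1),0])
v=R.T@ty
def rel(back,G=(.548,-.236,.085)):
    g=np.array(G)+R[:,2]*(.011-back); d=R.T@(g-e); print(s['t'],"frac",(d/.25).round(3),"mm",(d*1e3).round(1))
E
python3 - <<'E'
from go2 import *
print("ty",v.round(3),"turn frac",np.arctan2(v[0],-v[1])/2/np.pi);rel(.11);rel(0)
E
```

```text
ty [ 0.004 -0.995  0.1  ] turn frac 0.0007075589874218122
18.6333 frac [-0.423  0.283  0.731] mm [-105.6   70.8  182.7]
18.6333 frac [-0.423  0.283  1.171] mm [-105.6   70.8  292.7]
```

```bash
python3 -m crank '[[[-0.423,0.283,0,0,-1],[-0.423,0.283,0,0,-1],[-0.423,0.283,0,0,-1],[-0.423,0.283,0.2,0,-1],[-0.423,0.283,0.4,0,-1],[-0.423,0.283,0.6,0,-1],[-0.423,0.283,0.73,0,-1],[-0.423,0.283,0.73,0,-1],[-0.423,0.283,0.73,0,-1]]]'; python3 - <<'E'
from go2 import *
rel(0);print(v.round(3))
a=eyes.camera("side")[110:260,230:400];b=eyes.camera("wrist")
cv2.imwrite("pics/c2.png",np.hstack([cv2.resize(a,(400,353)),cv2.resize(b,(400,300))[:].repeat(1,0) if 0 else cv2.copyMakeBorder(cv2.resize(b,(400,300)),0,53,0,0,cv2.BORDER_CONSTANT)]))
E
```

```text
t: 19.38
ee_pos: [0.4902, -0.2477, 0.1606]
tool_rot: [-3.042, -0.669, 0.111]
wrist_force: [0.1, 0.0, 0.2]
finger_gap: 0.0927
grasp_force: 0.0
19.3833 frac [-0.003  0.017  0.427] mm [ -0.7   4.3 106.8]
[ 0.009 -0.994  0.107]
```

View pics/c2.png

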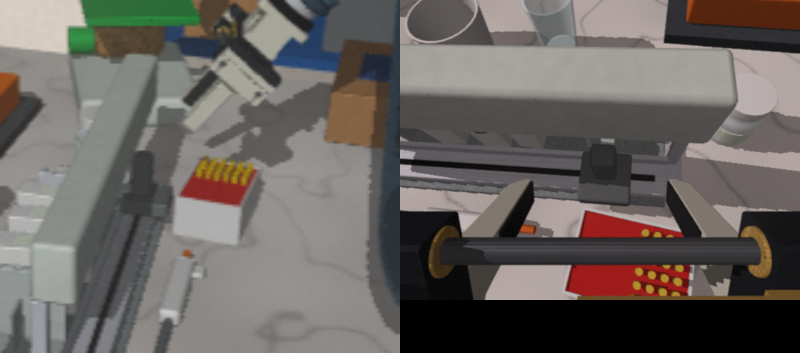

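The side view shows the fingers leaning in from the robot's side, clear of the tip box. In the wrist view the grip top, at (604,147), lies centred between the fingertips at 531 and 669. Moving in now.

```bash
python3 -m crank '[[[0,0.015,0.1,0,-1],[0,0.015,0.2,0,-1],[0,0.015,0.3,0,-1],[0,0.015,0.38,0,-1],[0,0.015,0.425,0,-1],[0,0.015,0.425,0,-1],[0,0.015,0.425,0,-1]]]'; python3 - <<'E'
from go2 import *
rel(0);print(v.round(3))
a=eyes.camera("side")[110:260,230:400];b=eyes.camera("wrist")
cv2.imwrite("pics/c3.png",np.hstack([cv2.resize(a,(400,353)),cv2.copyMakeBorder(cv2.resize(b,(400,300)),0,53,0,0,cv2.BORDER_CONSTANT)]))
E
```

```text
t: 20.07
ee_pos: [0.5537, -0.2383, 0.0806]
tool_rot: [-3.049, -0.671, 0.112]
wrist_force: [0.8, -0.3, 0.3]
finger_gap: 0.093
grasp_force: 0.0
20.0667 frac [-0.006 -0.014  0.018] mm [-1.5 -3.5  4.5]
[ 0.009 -0.995  0.1  ]
```

View pics/c3.png

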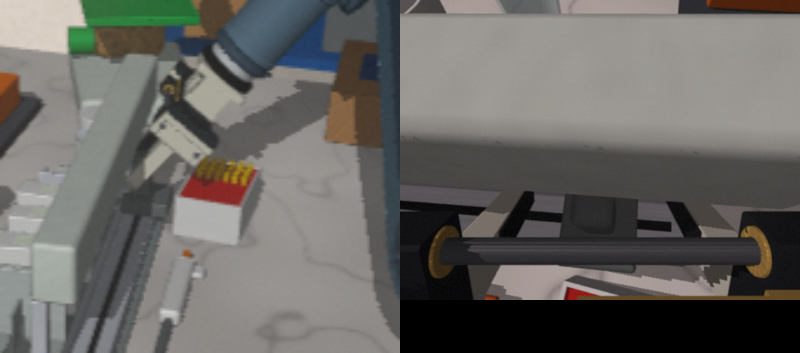

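The grip top, at (595,210), stands between the fingers and the force reads zero, so I'll close.

```bash
python3 -m crank '[[[0,0,0.01,0,0.2],[0,0,0.01,0,0.6],[0,0,0.01,0,1],[0,0,0.01,0,1],[0,0,0.01,0,1],[0,0,0.01,0,1],[0,0,0.01,0,1],[0,0,0.01,0,1]]]' 40; python3 - <<'E'
from go2 import *
rel(0);print(v.round(3),s['wrist_force']@ty,s['wrist_force'].round(1))
E
```

```text
t: 20.83
ee_pos: [0.5547, -0.2374, 0.0774]
tool_rot: [-3.047, -0.67, 0.11]
wrist_force: [-0.3, -0.2, -0.5]
finger_gap: 0.0439
grasp_force: 0.0
20.8333 frac [-0.002 -0.012  0.005] mm [-0.4 -3.1  1.2]
[ 0.008 -0.995  0.101] -0.2117774953515443 [-0.3 -0.2 -0.5]
```

```bash
python3 -m crank '[[[0,0,0,0,1],[0,0,0,0,1],[0,0,0,0,1],[0,0,0,0,1],[0,0,0,0,1],[0,0,0,0,1]]]' 40; python3 - <<'E'
from go2 import *
rel(0);print(v.round(3),s['wrist_force']@ty,s['wrist_force'].round(1))
E
```

```text
t: 21.33
ee_pos: [0.5544, -0.2346, 0.0774]
tool_rot: [-3.042, -0.67, 0.11]
wrist_force: [-3.4, 7.8, 4.6]
finger_gap: 0.0278
grasp_force: 39.6
21.3333 frac [-0.001 -0.001  0.004] mm [-0.3 -0.3  1. ]
[ 0.008 -0.994  0.105] 8.123986304775997 [-3.4  7.8  4.6]
```

Gripped at 39.6 N with a 27.8 mm gap. I'll start sliding along tray +y and measure the drag.

```bash
cat > f.py <<'E'
from go2 import *
G0=np.array([.5544,-.2346,.0774])
print(s['t'],"along",((e-G0)@ty*1e3).round(2),"lat",((e-G0)@tx*1e3).round(2),"z",((e-G0)[2]*1e3).round(2),"F ty,tx,z",(s['wrist_force']@ty).round(1),(s['wrist_force']@tx).round(1),s['wrist_force'][2].round(1),"v",v.round(3),s['finger_gap'].round(4))
E
python3 -m crank '[[[0,-0.02,0.002,0,1],[0,-0.04,0.004,0,1],[0.001,-0.06,0.006,0,1],[0.001,-0.08,0.008,0,1],[0.001,-0.1,0.01,0,1],[0.001,-0.12,0.012,0,1],[0.001,-0.14,0.014,0,1],[0.001,-0.16,0.016,0,1]]]' 40; python3 f.py
```

```text
t: 22.0
ee_pos: [0.5516, -0.2037, 0.0776]
tool_rot: [-3.059, -0.669, 0.109]
wrist_force: [5.0, -12.0, -9.5]
finger_gap: 0.0279
grasp_force: 39.1Traceback (most recent call last):
  File "f.py", line 3, in <module>
    print(s['t'],"along",((e-G0)@ty*1e3).round(2),"lat",((e-G0)@tx*1e3).round(2),"z",((e-G0)[2]*1e3).round(2),"F ty,tx,z",(s['wrist_force']@ty).round(1),(s['wrist_force']@tx).round(1),s['wrist_force'][2].round(1),"v",v.round(3),s['finger_gap'].round(4))
                                                                                                                                                                                                                                    ^^^^^^^^^^^^^^^^^^^^^
AttributeError: 'float' object has no attribute 'round'
```

```bash
sed -i "s/,s\['finger_gap'\].round(4)//" f.py; python3 f.py
python3 -m crank '[[[0,-0.016,0.002,0,1],[0,-0.032,0.003,0,1],[0,-0.048,0.005,0,1],[0,-0.064,0.007,0,1],[0,-0.08,0.008,0,1],[0.001,-0.096,0.01,0,1],[0.001,-0.112,0.012,0,1],[0.001,-0.128,0.013,0,1],[0.001,-0.144,0.015,0,1],[0.001,-0.16,0.016,0,1]]]' 40; python3 f.py
```

```text
22.0 along 31.05 lat 0.35 z 0.17 F ty,tx,z -12.4 3.8 -9.5 v [ 0.007 -0.996  0.088]
t: 22.83
ee_pos: [0.5483, -0.1641, 0.0776]
tool_rot: [-3.059, -0.67, 0.109]
wrist_force: [14.9, -12.2, -16.7]
finger_gap: 0.0279
grasp_force: 38.8
22.8333 along 70.79 lat 0.96 z 0.24 F ty,tx,z -13.7 13.6 -16.7 v [ 0.007 -0.996  0.088]
```

```bash

python3 -m crank '[[[0,-0.016,0.006,0,1],[0,-0.032,0.01,0,1],[0,-0.048,0.014,0,1],[0.001,-0.064,0.018,0,1],[0.001,-0.08,0.022,0,1],[0.001,-0.096,0.026,0,1],[0.002,-0.112,0.03,0,1],[0.002,-0.128,0.033,0,1],[0.002,-0.144,0.036,0,1],[0.002,-0.16,0.038,0,1]]]' 40; python3 f.py
```

```text
t: 23.67
ee_pos: [0.547, -0.1253, 0.0766]
tool_rot: [-3.066, -0.673, 0.11]
wrist_force: [-39.6, -18.7, 40.5]
finger_gap: 0.0271
grasp_force: 39.9
23.6667 along 109.52 lat 3.59 z -0.76 F ty,tx,z -14.6 -41.3 40.5 v [ 0.008 -0.997  0.082]
```

```bash

python3 -m crank '[[[0,0,-0.008,0,1],[0,-0.01,-0.014,0,1],[0,-0.022,-0.013,0,1],[0,-0.034,-0.012,0,1],[0,-0.046,-0.011,0,1],[0,-0.058,-0.009,0,1],[0,-0.07,-0.008,0,1],[0.001,-0.082,-0.006,0,1],[0.001,-0.094,-0.005,0,1],[0.001,-0.106,-0.003,0,1]]]' 40; python3 f.py
```

```text
t: 24.5
ee_pos: [0.5442, -0.0984, 0.0771]
tool_rot: [-3.062, -0.671, 0.109]
wrist_force: [6.7, -14.1, -5.7]
finger_gap: 0.0277
grasp_force: 40.0
24.5 along 136.5 lat 3.43 z -0.28 F ty,tx,z -14.7 5.3 -5.7 v [ 0.007 -0.996  0.085]
```

```bash
python3 - <<'E'
from h import *
a=eyes.camera("scene")[180:290,180:360];cv2.imwrite("pics/sc4.png",cv2.resize(a,None,fx=4.2,fy=4.2,interpolation=cv2.INTER_CUBIC))
E
```

```text
(no output)
```

View pics/sc4.png

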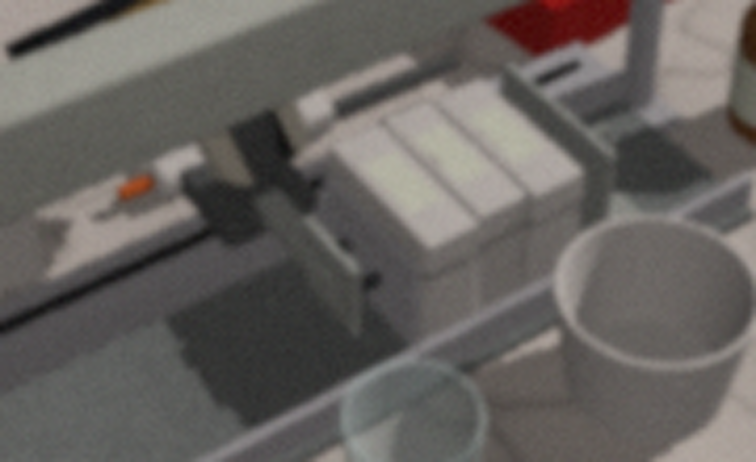

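The three boxes are nearly packed. A gap of a few mm is left at the bookend, between box edge (583,180) and bookend face (595,170). From here I advance in small steps and watch the force.

```bash

python3 -m crank '[[[0,-0.006,0.001,0,1],[0,-0.012,0.002,0,1],[0,-0.018,0.003,0,1],[0,-0.018,0.003,0,1]]]' 40; python3 f.py
python3 -m crank '[[[0,-0.004,0,0,1],[0,-0.008,0.001,0,1],[0,-0.008,0.001,0,1]]]' 40; python3 f.py
```

```text
t: 24.88
ee_pos: [0.5438, -0.0936, 0.0771]
tool_rot: [-3.061, -0.672, 0.109]
wrist_force: [6.4, -12.1, -5.3]
finger_gap: 0.0278
grasp_force: 40.0
24.8833 along 141.4 lat 3.5 z -0.31 F ty,tx,z -12.7 5.2 -5.3 v [ 0.007 -0.996  0.086]
t: 25.13
ee_pos: [0.5436, -0.0917, 0.0771]
tool_rot: [-3.061, -0.672, 0.109]
wrist_force: [6.6, -13.6, -4.7]
finger_gap: 0.0277
grasp_force: 40.0
25.1333 along 143.26 lat 3.55 z -0.29 F ty,tx,z -14.2 5.2 -4.7 v [ 0.007 -0.996  0.086]
```

```bash

python3 -m crank '[[[0,-0.004,0,0,1],[0,-0.008,0.001,0,1]]]' 40 >/dev/null; python3 f.py
python3 -m crank '[[[0,-0.004,0,0,1],[0,-0.008,0.001,0,1]]]' 40 >/dev/null; python3 f.py
python3 -m crank '[[[0,-0.004,0,0,1],[0,-0.008,0.001,0,1]]]' 40 >/dev/null; python3 f.py
```

```text
25.3 along 145.1 lat 3.62 z -0.33 F ty,tx,z -14.4 2.7 -2.5 v [ 0.007 -0.996  0.086]
25.4667 along 147.22 lat 3.65 z -0.31 F ty,tx,z -14.3 1.4 -1.8 v [ 0.007 -0.996  0.086]
25.6333 along 149.27 lat 3.7 z -0.33 F ty,tx,z -14.2 1.3 -1.1 v [ 0.007 -0.996  0.086]
```

```bash

python3 -m crank '[[[0,-0.004,0,0,1],[0,-0.008,0.001,0,1]]]' 40 >/dev/null; python3 f.py
python3 -m crank '[[[0,-0.004,0,0,1],[0,-0.008,0.001,0,1]]]' 40 >/dev/null; python3 f.py
python3 -m crank '[[[0,-0.004,0,0,1],[0,-0.008,0.001,0,1]]]' 40 >/dev/null; python3 f.py
```

```text
25.8 along 151.3 lat 3.74 z -0.35 F ty,tx,z -15.0 1.3 -1.1 v [ 0.007 -0.996  0.086]
25.9667 along 152.84 lat 3.78 z -0.34 F ty,tx,z -16.2 0.3 0.5 v [ 0.007 -0.996  0.085]
26.1333 along 154.19 lat 3.82 z -0.36 F ty,tx,z -17.3 -1.6 0.7 v [ 0.007 -0.996  0.083]
```

```bash

python3 -m crank '[[[0,-0.003,0,0,1],[0,-0.003,0,0,1]]]' 40 >/dev/null; python3 f.py
python3 -m crank '[[[0,-0.003,0,0,1],[0,-0.003,0,0,1],[0,-0.003,0,0,1]]]' 40 >/dev/null; python3 f.py
python3 - <<'E'
from h import *
a=sum(eyes.camera("scene")[180:290,180:360].astype(float) for _ in range(4))/4;cv2.imwrite("pics/sc5.png",cv2.resize(a.astype(np.uint8),None,fx=4.2,fy=4.2,interpolation=cv2.INTER_CUBIC))
E
python3 f.py
```

```text
26.3 along 154.7 lat 3.81 z -0.31 F ty,tx,z -18.2 2.3 -4.5 v [ 0.007 -0.997  0.083]
26.55 along 155.1 lat 3.81 z -0.29 F ty,tx,z -18.2 2.9 -4.5 v [ 0.007 -0.997  0.083]
26.75 along 155.14 lat 3.79 z -0.33 F ty,tx,z -18.5 3.1 -5.9 v [ 0.007 -0.997  0.083]
```

View pics/sc5.png

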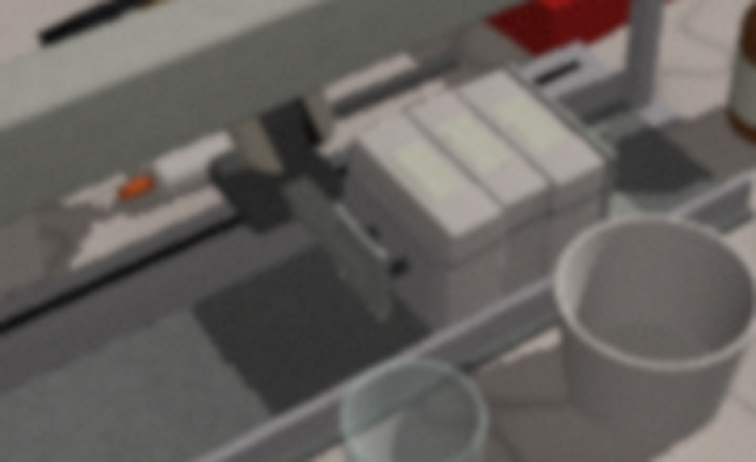

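All three boxes stand packed against the bookend, with box A's corner at (455,240) and the bracket at (388,258). Force and geometry both put the spring at about 4 to 5 mm in. I'll unload the arm before opening so the release doesn't jerk the carriage.

```bash

python3 -m crank '[[[0,0.006,0,0,1],[0,0.012,0,0,1],[0,0.016,-0.001,0,1],[0,0.016,-0.001,0,1]]]' 40 >/dev/null; python3 f.py
```

```text
27.0833 along 155.09 lat 3.75 z -0.32 F ty,tx,z -7.3 5.3 -1.7 v [ 0.007 -0.996  0.09 ]
```

```bash

python3 -m crank '[[[0,0.006,0,0,1],[0,0.006,0,0,1]]]' 10 >/dev/null; python3 f.py
python3 -m crank '[[[0,0,0,0,0.35],[0,0,0,0,0.2],[0,0,0,0,-0.2],[0,0,0,0,-0.6],[0,0,0,0,-1],[0,0,0,0,-1],[0,0,0,0,-1],[0,0,0,0,-1]]]' 10; python3 f.py
```

```text
27.25 along 155.17 lat 3.55 z -0.46 F ty,tx,z -6.4 2.6 4.8 v [ 0.007 -0.996  0.093]
t: 27.92
ee_pos: [0.54, -0.0756, 0.0751]
tool_rot: [-3.046, -0.669, 0.11]
wrist_force: [0.2, -0.7, -0.5]
finger_gap: 0.0724
grasp_force: 0.0
27.9167 along 159.6 lat 1.58 z -2.33 F ty,tx,z -0.7 0.1 -0.5 v [ 0.008 -0.995  0.101]
```

```bash

python3 -m crank '[[[0,0.01,0,0,-1],[0,0.01,0,0,-1],[0,0.01,-0.05,0,-1],[0,0.01,-0.15,0,-1],[0,0.01,-0.3,0,-1],[0,0.01,-0.45,0,-1],[0,0.01,-0.6,0,-1],[0,0.01,-0.7,0,-1],[0,0.01,-0.7,0,-1],[0,0.01,-0.7,0,-1]]]' 10; python3 - <<'E'
from h import *
a=sum(eyes.camera("scene").astype(np.float32) for _ in range(4))/4
cr=cv2.resize(a[180:290,180:360].astype(np.uint8),None,fx=4.2,fy=4.2,interpolation=cv2.INTER_CUBIC);cv2.imwrite("pics/sc6.png",cr)
o=cv2.imread("pics/sc5.png")
for nm,(x0,y0,x1,y1) in {"bracket":(330,200,400,330),"boxes":(430,120,590,260),"carriage":(215,160,260,225),"fixed":(600,60,756,200)}.items():
    t=o[y0:y1,x0:x1]; w=cr[y0-15:y1+15,x0-15:x1+15]; r=cv2.matchTemplate(w,t,cv2.TM_CCOEFF_NORMED); _,m,_,l=cv2.minMaxLoc(r); print(nm,round(m,3),l[0]-15,l[1]-15)
E
```

```text
t: 28.75
ee_pos: [0.435, -0.1081, 0.2127]
tool_rot: [-3.052, -0.671, 0.11]
wrist_force: [0.6, 0.9, -0.6]
finger_gap: 0.0927
grasp_force: 0.0
bracket 0.995 0 0
boxes 0.999 0 0
carriage 0.943 0 0
fixed 0.999 0 0
```

View pics/sc6.png

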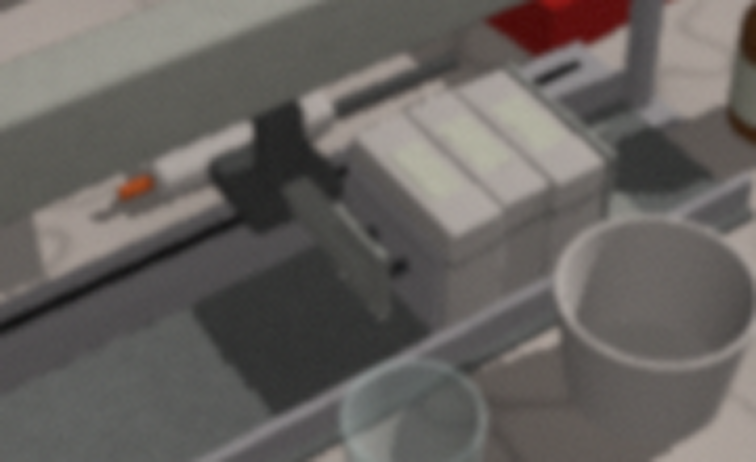

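The bracket, boxes and carriage are unmoved since the squeeze, the row is packed, and the gripper is clear.

```bash
python3 -c "
from station import job_done
print(job_done())"
```

```text
the job is handed in; nothing more can be done
None
```

The job is handed in: the three boxes stand packed against the bookend, with the follower's sprung plate pushed in an estimated 4 to 5 mm of its 8 mm. The gripper has let go and stands clear, at about 29 s of the 45 s allowed.

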